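Turn the lino block over on the turn-over ramp

ROBOT

A 7-joint arm with a two-finger parallel gripper is mounted at the origin on a cart in front of the work surface, level with it; the furniture and walls round the work are solid. World frame = base frame: x ahead of the robot, y to its left, z up, the work surface at z = 0. Lengths are in m, angles in degrees, forces in N, time in s.
With the tool pointing down it reaches from about 0.425 to 0.875 m from the base axis. Payload 4.7 kg.
Tool frame: the origin (TCP) lies on the centre line of the jaws, within the pads' length; the fingertips stand 11 mm ahead of it and the grasp point (between the pads) lies 8 mm behind it; z points along the fingers, y is the direction in which the jaws open and shut (so a half turn about z gives the same grasp; the last joint's range is limited). The gripper opens to 87 mm and grips with 3 to 60 N. Pads are 19 mm wide; open, the fingers measure 117 mm over their backs; the gripper's body (75 mm by 190 mm) begins 51 mm behind the grasp point.
Start: joints at [75.808, 18.392, -4.016, 83.108, 1.295, 78.541, -3.26], TCP at [0.168, -0.628, 0.234] pointing down, gripper open.
Joint ranges: [-163.93, 163.93], [-17.29, 119.83], [-79.2, 71.16], [3.27, 140.29], [-89.18, 269.18], [5.43, 117.66], [-154.24, 154.24]. Speed limits (degrees/s): [147.25, 147.25, 180, 180, 180, 180, 180].

INTERFACE

Orientations are given as [roll, pitch, yaw] about the fixed x, y, z axes, in that order (R = Rz(yaw) Ry(pitch) Rx(roll)).
In Python, from cell import env gives the robot as it stands.
- The arm moves only by the tool servo_tool, never from a script. Its argument "moves" is text: rows parted by semicolons, each of 7 numbers parted by spaces: the shift along the tool's x, y, z as a fraction of full scale, then the turn, a rotation vector about the tool's x, y, z as a fraction of full scale, then the gripper's target within -1 to 1 (shut at 1, half-way at 0, fully open at -1). A call has 1 to 20 rows; each row shifts and turns the pose as measured when the row begins, along the tool's axes as they then stand; what a row does not reach is not made up. Full scale, the value 1, is 1000 mm for a shift and 0.5 rad for a turn. A row lasts 1/12 s, in which the tool goes at most 41.7 mm and 7.16 degrees, less where a joint would pass 70% of its speed; a pose out of reach is approached as far as the arm can. A call with a number of a shift or a turn outside -1 to 1 is refused whole. A call with a gripper value outside its range is refused whole. The fingers move at their own pace and stop on an object; "squeeze" is the grip in N (left out, the last holds). Time passes only in rows, so rows that do not move let the fingers close. It gives the time, the measured TCP pose, the force and the opening at its end, in the units of the state.
- env.get_obs(): the state, without advancing time (a new reading comes with each control period).
- env.read_camera(name): name is "scene" or "top"; returns a dict with "img" (400x640x3 uint8, red, green, blue), "range_z" (400x640 float32, m along the optical axis (not along the pixel's ray), 0 where there is no reading), "mtx" (3x3 intrinsics, pixels), "k1" (the pictures are not rectified: a ray, as slopes to the right and down, at radius r is drawn at 1 + k1 r^2 times it, then the intrinsics apply), "T" (4x4, takes a point from camera to world coordinates). Camera axes: x right, y up, looking along -z (the intrinsics and any distortion apply to the point x, -y, -z); pixel columns grow to the right and rows downward; lengths in m; the calibration is good to about 2 mm. A picture is of the moment at which its call begins.
- env.sign_off(): hands the job in, once; it reports no verdict.
The state is a dict: "time_s": time; "qpos": joint angles; "joint_velocities": joint speeds; "effort": joint torques, N m; "tool_pos": TCP position; "tool_rot": TCP orientation; "force": force on the tool from outside, world axes, zero at the start; "wrist_torque": the same for the moment, N m; "grip_width": finger opening in m.
Only numpy, scipy, OpenCV 4.12 (cv2) and the standard library are available. Lean on these libraries where they do the work, as an engineer would, in place of code of your own. Each camera call takes 0.05 s, during which the arm holds its last target.

TASK

Take the lino block out of the leaning rack and stand it on its long edge, upright and squarely, on the landing at the head of the ramp, carved grey face towards the downhill side. Then tip it over so that it goes down the ramp and comes to rest at the foot, carved face down and wooden back up, lying flat on the sheet with its long edge against the foot stop. Do not knock over the loose jar or ink tin standing just beyond the ramp.

Things in the scene. Friction and masses are not known exactly. Their poses are not given: they have to be found in the camera images.
- lino_block: Lino block, 68 x 120 x 22 mm, about 0.16 kg: wooden board with a dark grey carved face. Origin: centre of the wooden back. x: across the 68 mm width (the +x edge is uppermost in the rack); y: along the 120 mm; z: through the 22 mm, from wooden back to carved face. In the rack it stands on its -x long edge, leaning back 32 degrees from vertical, carved face obliquely up.
- block_mid (a point): Centre of the lino block, 11 mm from the wooden back, 34 mm from each long edge; axes as the block's. In the rack the upper half of its width is free on both sides, to be pinched across the 22 mm.
- rack: Fixed wooden rack, 76 x 144 mm, 34 mm high: a V trough along its own y. Origin: centre of its underside. The back rest leans 32 degrees from vertical towards the rack's +x and backs the lower 34 mm of the block, up to 39 mm above the worktop; the seat, square to it, carries the lower long edge. End plates 132 mm apart. The block draws out along the back rest.
- ramp: Fixed blue turn-over ramp, 200 x 156 mm. Origin: centre of its base's underside; it descends towards its own -x. Bare, slippery metal sheet 35 degrees from horizontal, 170 mm long, from x = -100 mm (12 mm above the worktop) to x = +39 mm, 146 mm wide between cheeks 22 mm high. At its foot a stop stands 32 mm square to the sheet. At its head is a level landing.
- ramp_landing (a point): Centre of the upper face of the level plywood landing, 110 mm above the worktop; axes as the ramp's. It is 36 mm deep (18 mm to the downhill edge, where the sheet begins, and 18 mm to the fence behind, which stands 16 mm above it) and 156 mm wide, without cheeks.
- ramp_foot (a point): Where the middle of the block lies when the block is flat on the sheet, against the foot stop and midway between the cheeks: 34 mm up the slope from the stop and 11 mm off the sheet. Axes as the ramp's (x horizontal, uphill).
- jar: Yellow screw jar with a grey lid, diameter 62 mm, 88 mm high, standing loose on the worktop just beyond the ramp (a like one farther back is fixed). Origin: centre of its underside; z up.
- ink_tin: Silver ink tin with a blue and white label, diameter 61 mm, 88 mm high, standing loose on the worktop just beyond the ramp (a like one farther back is fixed). Origin: centre of its underside; z up.

How it is judged (in metres and radians):
On the way:
1. the block stands upright on its long edge on the landing at the head of the ramp, squarely across it (horizontal distance between block_mid and ramp_landing below 0.022 m and z of block_mid in the frame of ramp_landing between 0.026 and 0.042 m and angle between lino_block's own z axis and vertical between 1.22 and 1.92 rad and angle between the y axis of lino_block and the y axis of ramp, either way round below 0.3 rad and contact force between lino_block and ramp above 0.3 N), for 0.2 s.
At the end, for the whole second after the job is handed in: The block lies still on the ramp's sheet, carved face down (its back within 7 degrees of the slope), its long edge along the foot stop (within 0.2 rad), its middle within 12 mm along and 20 mm across of its place against the stop (x of block_mid in the frame of ramp_foot between -0.012 and 0.012 m and y of block_mid in the frame of ramp_foot between -0.02 and 0.02 m and angle between lino_block's own z axis and vertical between 2.41 and 2.65 rad and angle between the y axis of lino_block and the y axis of ramp, either way round below 0.2 rad and linear speed of lino_block below 0.02 m/s); the robot touches nothing.
It fails at once if the jar or the ink tin is knocked over (angle between any of jar, ink_tin's own z axis and vertical above 0.6 rad).
It also fails if it takes over 51 s, if anything falls off the work surface, if the arm or the gripper's body presses on something with over 40 N, if the wrist force passes 120 N, or if a joint passes its speed limit or range.

## Working session

There is one attempt and no reset: what is moved stays moved. The work goes in short steps, Python scripts to look and compute and a tool call to move; the robot and the scene stay as the last step left them, time stands still between calls to the robot, and variables do not carry over. Pictures are saved under pics/ and viewed, and the job is handed in when it is done.

Besides the shell and the picture viewer there is one more tool, called after "Request:" as a command line: name --argument value ..., lists and objects as JSON in quotes. servo_tool: Moves the arm, as the interface text tells. Its arguments: {"type":"object","properties":{"moves":{"type":"string"},"squeeze":{"type":"number"}},"required":["moves"]}

```bash
ls; mkdir -p pics
python3 - <<'E'
from cell import env
import cv2,numpy as np,pickle
o=env.get_obs();print(o)
for n in("scene","top"):
    c=env.read_camera(n);cv2.imwrite(f"pics/{n}0.png",c["img"][:,:,::-1]);pickle.dump(c,open(f"{n}0.pkl","wb"));print(n,c["mtx"],c["k1"],c["T"])
E
```

```text
pics
{'time_s': 0.0, 'qpos': array([75.80808248, 18.4396658 , -4.01775707, 83.17537415,  1.29385789,
       78.54000591, -3.25967692]), 'joint_velocities': array([-0.01776288,  0.05020521,  0.09634293,  0.07607179,  0.04066778,
       -0.00921107,  0.06804125]), 'effort': array([ 3.57674198e-04, -4.91292858e+01, -4.04048776e-01, -3.12536180e+01,
       -6.42142701e-02,  4.37211629e-02,  1.94498421e-04]), 'tool_pos': array([ 0.16807383, -0.62734179,  0.23245078]), 'tool_rot': array([-1.79890144e+02,  3.91340113e-03,  1.50038885e+01]), 'force': array([ 0.24518766,  0.93717256, -0.02079141]), 'wrist_torque': array([ 0.07371088,  0.00885686, -0.02006995]), 'grip_width': 0.08732201870556593}
scene [[397.73789101   0.         317.0892414 ]
 [  0.         397.73789101 193.60580518]
 [  0.           0.           1.        ]] -0.08303870772806012 [[-0.89727192  0.33636572 -0.28593916  0.34073946]
 [-0.44112138 -0.65704613  0.61131196  0.42676132]
 [ 0.01774917  0.67464693  0.73792715  0.76084953]
 [ 0.          0.          0.          1.        ]]
top [[447.86098132   0.         321.55952629]
 [  0.         447.86098132 202.47487144]
 [  0.           0.           1.        ]] -0.020149610491562782 [[-0.01780846  0.98558916 -0.16821675  0.42236676]
 [-0.99971634 -0.0202135  -0.01259569 -0.12737758]
 [-0.01581442  0.16794472  0.98566956  1.1550697 ]
 [ 0.          0.          0.          1.        ]]
```

View pics/scene0.png

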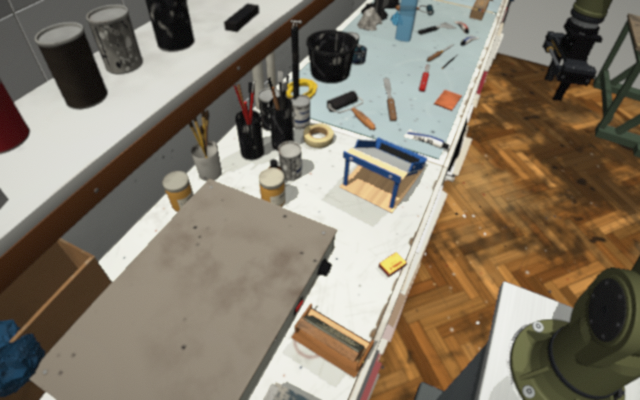

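View pics/top0.png

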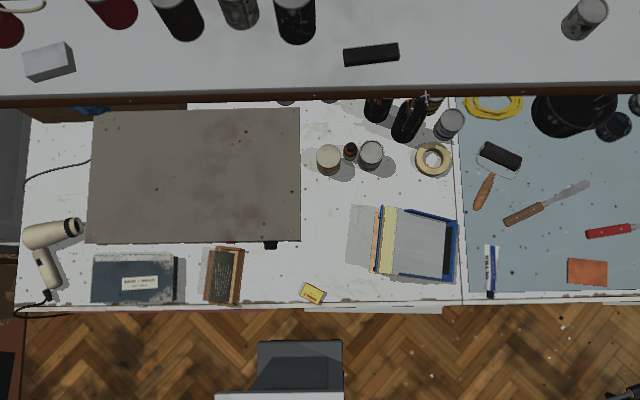

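Top view: the rack is at about (224,276). The ramp is at (415,243), with its landing on the left at (385,240) and its foot on the right. The jar is at (328,158) and the tin at (371,154). Next I'll build the point cloud.

```bash
cat > h.py <<'E'
import numpy as np,cv2,pickle
def cloud(c):
    h,w=c["range_z"].shape;K=c["mtx"];v,u=np.mgrid[0:h,0:w].astype(float)
    xd=np.stack([(u-K[0,2])/K[0,0],(v-K[1,2])/K[1,1]],-1);x=xd.copy()
    for _ in range(10):x=xd/(1+c["k1"]*(x**2).sum(-1,keepdims=True))
    z=c["range_z"].astype(float);P=np.stack([x[...,0]*z,-x[...,1]*z,-z],-1)
    P=P@c["T"][:3,:3].T+c["T"][:3,3];P[z==0]=np.nan
    return P
def project(c,X):
    X=np.atleast_2d(X);p=(X-c["T"][:3,3])@c["T"][:3,:3];x=p[:,0]/-p[:,2];y=-p[:,1]/-p[:,2];r=x*x+y*y
    f=1+c["k1"]*r;return np.stack([x*f*c["mtx"][0,0]+c["mtx"][0,2],y*f*c["mtx"][1,1]+c["mtx"][1,2]],-1)
E
python3 - <<'E'
from h import *
t=pickle.load(open("top0.pkl","rb"));s=pickle.load(open("scene0.pkl","rb"))
P=cloud(t)
def crop(c,a,b,x,y,k,n): cv2.imwrite(n,cv2.resize(c["img"][a:b,x:y,::-1],None,fx=k,fy=k,interpolation=2))
crop(t,195,310,340,470,6,"pics/ramp_t.png");crop(t,235,315,190,260,7,"pics/rack_t.png")
crop(s,120,230,300,460,5,"pics/ramp_s.png");crop(s,280,390,260,400,5,"pics/rack_s.png")
np.set_printoptions(precision=3,suppress=True,linewidth=220)
for r in(220,243,265):
    print(r);print(np.round(P[r,345:470:3]*1000).astype(int).tolist())
for r in (255,275,295):
    print('rack',r);print(np.round(P[r,196:252:2]*1000).astype(int).tolist())
print(P[158,328],P[154,371],P[200,200])
E
```

```text
220
[[572, -173, -3], [572, -180, 0], [572, -188, 1], [572, -196, -2], [571, -204, 0], [571, -211, 3], [571, -219, -1], [571, -227, -2], [571, -235, 0], [571, -243, -3], [570, -250, 5], [570, -258, 5], [554, -251, 127], [556, -260, 110], [556, -267, 107], [556, -274, 110], [555, -281, 112], [556, -288, 108], [556, -296, 106], [556, -304, 100], [557, -312, 95], [558, -320, 89], [558, -328, 84], [559, -337, 76], [559, -345, 72], [560, -354, 64], [561, -362, 59], [561, -371, 54], [562, -380, 47], [562, -388, 43], [563, -397, 36], [564, -407, 28], [564, -414, 28], [563, -421, 33], [561, -425, 43], [562, -435, 34], [563, -444, 29], [562, -450, 35], [567, -469, -3], [566, -477, -3], [565, -482, 4], [565, -490, 5]]
243
[[513, -171, -3], [512, -179, 1], [512, -187, -1], [512, -194, 2], [512, -202, 2], [512, -210, -4], [511, -217, 0], [512, -225, -3], [511, -233, 0], [511, -240, 5], [511, -248, 5], [501, -242, 124], [502, -251, 110], [502, -258, 109], [502, -265, 110], [502, -272, 110], [502, -278, 112], [502, -287, 102], [502, -295, 97], [502, -302, 95], [503, -311, 86], [503, -318, 82], [50
[... 1915 characters left out ...]
98, 6], [436, 94, 0], [436, 89, 1], [435, 84, 1], [435, 79, -1], [435, 73, 1]]
rack 295
[[387, 212, -3], [387, 207, -2], [-9223372036854775808, -9223372036854775808, -9223372036854775808], [387, 196, 0], [389, 172, 66], [389, 165, 76], [389, 160, 76], [389, 155, 77], [389, 153, 68], [389, 149, 65], [388, 145, 59], [388, 142, 53], [388, 139, 44], [387, 136, 37], [387, 130, 39], [387, 128, 29], [387, 124, 23], [386, 120, 18], [387, 114, 25], [386, 114, 1], [386, 108, 6], [386, 102, 7], [386, 98, 1], [385, 94, 0], [385, 89, -3], [385, 83, 1], [385, 78, 0], [385, 73, 2]]
[ 0.715 -0.132  0.089] [ 0.724 -0.238  0.085] [0.617 0.183 0.085]<stdin>:11: RuntimeWarning: invalid value encountered in cast
```

View pics/ramp_t.png

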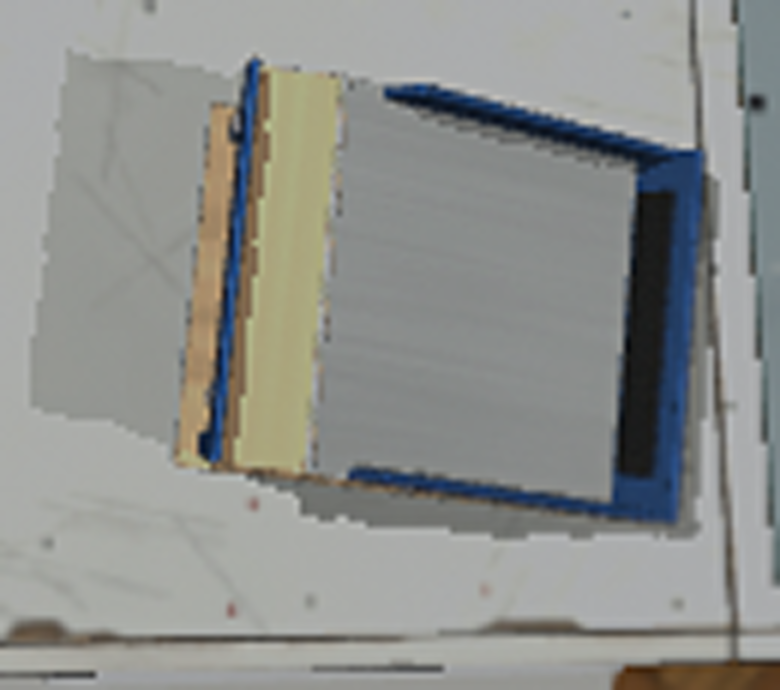

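View pics/rack_t.png

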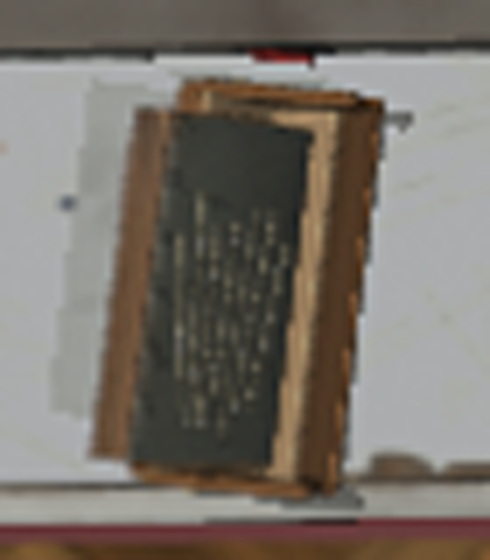

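View pics/rack_s.png

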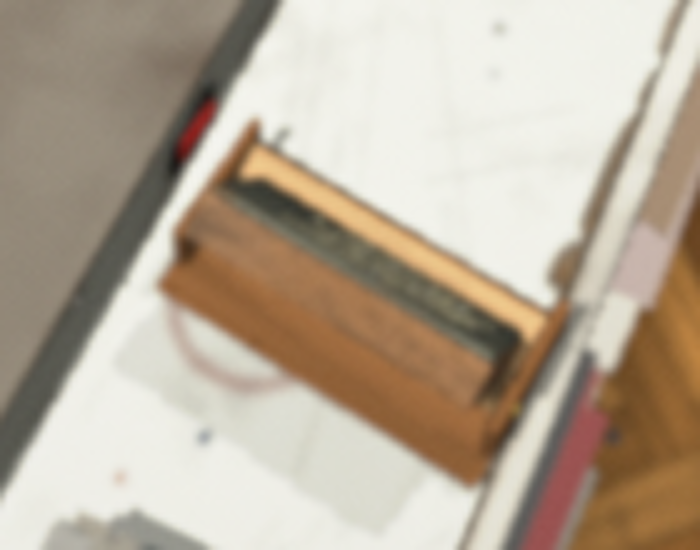

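View pics/ramp_s.png

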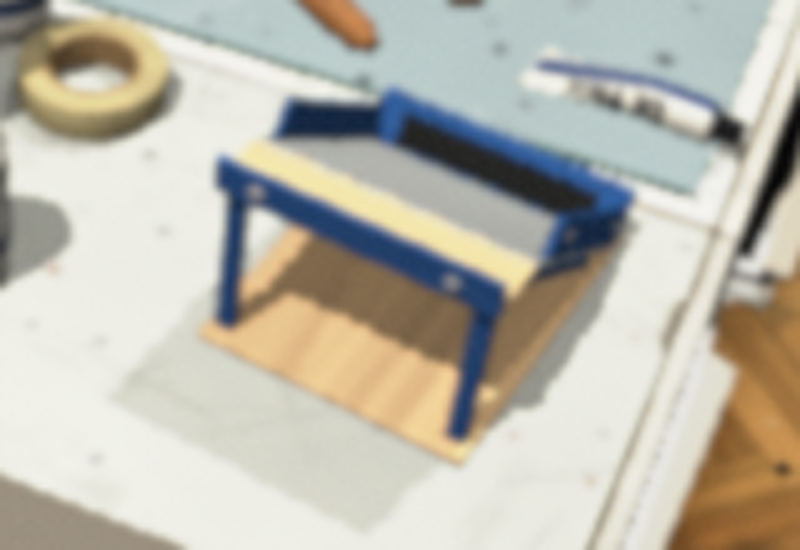

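```bash
cat > fit.py <<'E'
from h import *
np.set_printoptions(precision=4,suppress=True,linewidth=200)
t=pickle.load(open("top0.pkl","rb"));P=cloud(t);hsv=cv2.cvtColor(t["img"],cv2.COLOR_RGB2HSV)
def plane(Q):
    for _ in range(4):
        c=Q.mean(0);n=np.linalg.svd(Q-c)[2][2];n*=np.sign(n[2]);d=(Q-c)@n
        Q=Q[abs(d)<3*d.std()]
    return c,n,d.std()
# sheet
Q=P[225:262,402:438].reshape(-1,3);Q=Q[np.isfinite(Q).all(1)]
c,n,s=plane(Q);print("sheet",c,n,s,"tilt",np.degrees(np.arccos(n[2])),"yaw(+x uphill dir)",np.degrees(np.arctan2(-n[1],-n[0])))
# landing: yellow
H=hsv[...,0].astype(int);S=hsv[...,1];V=hsv[...,2]
m=(H>20)&(H<35)&(S>50)&(V>120);m[:200]=0;m[285:]=0;m[:,:375]=0;m[:,:]&=True;m[:,402:]=0
num,l,st,ce=cv2.connectedComponentsWithStats(m.astype(np.uint8))
k=1+np.argmax(st[1:,4]);m=l==k
L=P[m];L=L[np.isfinite(L).all(1)];L2=L[abs(L[:,2]-.11)<.008]
print("landing",st[k],np.median(L2,0))
# intersect pixel rays with z=.110 for accuracy
def rayz(c,uv,z):
    uv=np.atleast_2d(uv).astype(float);K=c["mtx"];xd=(uv-K[:2,2])/np.array([K[0,0],K[1,1]]);x=xd
    for _ in range(10):x=xd/(1+c["k1"]*(x**2).sum(-1,keepdims=True))
    d=np.stack([x[:,0],-x[:,1],-np.ones(len(x))],-1)@c["T"][:3,:3].T;o=c["T"][:3,3]
    return o+d*((z-o[2])/d[:,2])[:,None]
if __name__=="__main__":
    v,u=np.nonzero(m);X=rayz(t,np.stack([u,v],-1),.110)
    r=cv2.minAreaRect((X[:,:2]*1000).astype(np.float32));print("rect",r)
    # block face
    Q=P[258:296,212:222].reshape(-1,3)
    mk=(S<90)&(V<90);mk[:245]=0;mk[310:]=0;mk[:,:205]=0;mk[:,240:]=0
    num,l,st,ce=cv2.connectedComponentsWithStats(cv2.morphologyEx(mk.astype(np.uint8),cv2.MORPH_CLOSE,np.ones((3,3))))
    k=1+np.argmax(st[1:,4]);mb=l==k;print("blk",st[k])
    mi=cv2.erode(mb.astype(np.uint8),np.ones((5,5)))>0
    Q=P[mi];Q=Q[np.isfinite(Q).all(1)];c,n,s=plane(Q);print("face",c,n,s,"elev",np.degrees(np.arcsin(n[2])),"yaw",np.degrees(np.arctan2(n[1],n[0])))
    # project mask rays to plane
    v,u=np.nonzero(mb);A=rayz(t,np.stack([u,v],-1),0.);o=t["T"][:3,3];d=A-o;Xp=o+d*(((c-o)@n)/(d@n))[:,None]
    ey=np.cross([0,0,1],n);ey/=np.linalg.norm(ey);ex=np.cross(ey,n);ex*=np.sign(ex[2])
    ab=np.stack([(Xp-c)@ex,(Xp-c)@ey],-1);print("ex",ex,"ey",ey);print(np.percentile(ab,[.5,2,98,99.5],axis=0));print(cv2.minAreaRect((ab*1000).astype(np.float32)))
    print(c)
E
python3 fit.py
```

```text
sheet [ 0.5041 -0.3506  0.061 ] [-0.0781 -0.5676  0.8196] 0.0014543945059181545 tilt 34.95847985032645 yaw(+x uphill dir) 82.1697664712925
landing [379 206  18  68 749] [ 0.509  -0.2663  0.1087]
rect ((510.75811767578125, -266.2792053222656), (28.845191955566406, 155.13510131835938), 83.12858581542969)
blk [ 208  251   27   51 1033]
face [0.4323 0.1357 0.0512] [-0.0977 -0.8477  0.5214] 0.001583825985400149 elev 31.427447457102243 yaw -96.57344698154975
ex [0.0597 0.518  0.8533] ey [ 0.9934 -0.1145  0.    ]
[[-0.0358 -0.0589]
 [-0.0345 -0.0567]
 [ 0.0333  0.0579]
 [ 0.0342  0.0599]]
((-0.7587661743164062, 0.8668632507324219), (119.68396759033203, 70.94817352294922), 89.48136138916016)
[0.4323 0.1357 0.0512]
```

```bash
cat > go.py <<'E'
# go.py x y z  roll pitch yaw | or name : delta in tool axes
from cell import env
import sys,numpy as np
from scipy.spatial.transform import Rotation as R
np.set_printoptions(precision=4,suppress=True)
o=env.get_obs();R0=R.from_euler("xyz",o["tool_rot"],degrees=True);a=list(map(float,sys.argv[1:]))
print("t",o["time_s"],o["tool_pos"],o["tool_rot"],"F",o["force"],"w",o["grip_width"])
print("shift tool",R0.inv().apply(np.array(a[:3])-o["tool_pos"]))
if len(a)>3:
    R1=R.from_euler("xyz",a[3:],degrees=True);rv=(R0.inv()*R1).as_rotvec();print("turn/0.5",rv/.5,"deg",np.degrees(np.linalg.norm(rv)))
E
python3 - <<'E'
import pickle
from h import *
from scipy.spatial.transform import Rotation as R
t=pickle.load(open("top0.pkl","rb"));P=cloud(t);print(P[265:300:10,95:180:12].round(3))
n=np.array([-.115*.848,-.9934*.848,.53]);a=np.radians(-96.6)
n=np.array([np.cos(a)*.848,np.sin(a)*.848,.53]);ey=np.array([-np.sin(a),np.cos(a),0]);Rm=np.stack([ey,n,np.cross(ey,n)],1)
print(R.from_matrix(Rm).as_euler("xyz",degrees=True),Rm)
E
```

```text
[[[ 0.466  0.456  0.041]
  [ 0.465  0.425  0.042]
  [ 0.465  0.393  0.045]
  [ 0.464  0.365  0.04 ]
  [ 0.464  0.334  0.041]
  [ 0.463  0.304  0.041]
  [ 0.463  0.274  0.04 ]
  [ 0.464  0.257  0.   ]]

 [[ 0.441  0.456  0.038]
  [ 0.44   0.421  0.046]
  [ 0.44   0.392  0.044]
  [ 0.44   0.362  0.043]
  [ 0.439  0.334  0.038]
  [ 0.439  0.303  0.041]
  [ 0.438  0.273  0.042]
  [ 0.438  0.257 -0.002]]

 [[ 0.416  0.451  0.045]
  [ 0.416  0.423  0.04 ]
  [ 0.416  0.393  0.038]
  [ 0.415  0.361  0.043]
  [ 0.415  0.331  0.043]
  [ 0.414  0.301  0.042]
  [ 0.414  0.271  0.043]
  [ 0.413  0.255  0.002]]

 [[ 0.392  0.451  0.041]
  [ 0.392  0.42   0.042]
  [ 0.391  0.389  0.044]
  [ 0.391  0.362  0.039]
  [ 0.39   0.331  0.041]
  [ 0.39   0.301  0.04 ]
  [ 0.39   0.271  0.042]
  [ 0.388  0.254  0.001]]]
[147.99461679   0.          -6.6       ] [[ 0.99337277 -0.0974667  -0.06091669]
 [-0.11493715 -0.84238011 -0.52648757]
 [ 0.          0.53       -0.848     ]]
```

Request:
servo_tool --moves "0.0331 -0.0147 -0.0118 0 0 0 -1;0.0331 -0.0147 -0.0118 0 0 0 -1;0.0331 -0.0147 -0.0118 0 0 0 -1;0.0331 -0.0147 -0.0118 0 0 0 -1;0.0331 -0.0147 -0.0118 0 0 0 -1;0.0331 -0.0147 -0.0118 0 0 0 -1;0.0331 -0.0147 -0.0118 0 0 0 -1;0.0331 -0.0147 -0.0118 0 0 0 -1;0.0331 -0.0147 -0.0118 0 0 0 -1;0.0331 -0.0147 -0.0118 0 0 0 -1"

```text
time_s: 0.93
tool_pos: [0.4493, -0.398, 0.344]
tool_rot: [-179.1, 0.7, 13.6]
force: [0.5, -1.5, 0.4]
grip_width: 0.087
```

Request:
servo_tool --moves "0.0092 -0.0367 0.006 0 0 0 -1;0.0092 -0.0367 0.006 0 0 0 -1;0.0092 -0.0367 0.006 0 0 0 -1;0.0092 -0.0367 0.006 0 0 0 -1;0.0092 -0.0367 0.006 0 0 0 -1;0.0092 -0.0367 0.006 0 0 0 -1;0.0092 -0.0367 0.006 0 0 0 -1;0.0092 -0.0367 0.006 0 0 0 -1;0.0092 -0.0367 0.006 0 0 0 -1;0.0092 -0.0367 0.006 0 0 0 -1;0.0092 -0.0367 0.006 0 0 0 -1;0.0092 -0.0367 0.006 0 0 0 -1;0.0092 -0.0367 0.006 0 0 0 -1;0.0092 -0.0367 0.006 0 0 0 -1;0.0092 -0.0367 0.006 0 0 0 -1;0.0092 -0.0367 0.006 0 0 0 -1"

```text
time_s: 2.27
tool_pos: [0.4509, 0.2363, 0.2483]
tool_rot: [-179.4, 0.5, 13.7]
force: [1.1, 0.1, 0.8]
grip_width: 0.087
```

```bash
python3 go.py .440 .2054 .1447 148 0 -6.6
```

```text
t 2.2667 [0.4509 0.2363 0.2483] [-179.4082    0.4903   13.7022] F [1.1093 0.1376 0.7514] w 0.08704849358303753
shift tool [-0.0171  0.0285  0.1034]
turn/0.5 [-1.1226 -0.1779  0.696 ] deg 38.180867435847915
```

Request:
servo_tool --moves "0 0 0 -0.187 -0.03 0.116 -1;0 0 0 -0.187 -0.03 0.116 -1;0 0 0 -0.187 -0.03 0.116 -1;0 0 0 -0.187 -0.03 0.116 -1;0 0 0 -0.187 -0.03 0.116 -1;0 0 0 -0.187 -0.03 0.116 -1;0 0 0 0 0 0 -1"

```text
time_s: 2.85
tool_pos: [0.4465, 0.2469, 0.2446]
tool_rot: [146.6, -0.1, -6.3]
force: [-0.9, 1.4, -0.3]
grip_width: 0.0869
```

```bash
python3 go.py .440 .2054 .1447 148 0 -6.6
```

```text
t 2.85 [0.4465 0.2469 0.2446] [146.5937  -0.0729  -6.3261] F [-0.9471  1.407  -0.312 ] w 0.08685538233652693
shift tool [-0.002  -0.02    0.1065]
turn/0.5 [ 0.0491 -0.0073  0.0067] deg 1.4343626771611657
```

Request:
servo_tool --moves "-0.0005 -0.005 0.027 0.012 0 0 -1;-0.0005 -0.005 0.027 0.012 0 0 -1;-0.0005 -0.005 0.027 0.012 0 0 -1;-0.0005 -0.005 0.027 0.012 0 0 -1;0 0 0 0 0 0 -1"

```text
time_s: 3.27
tool_pos: [0.4385, 0.2085, 0.1379]
tool_rot: [148.8, -0.1, -6.2]
force: [-0.3, 0.0, 0.2]
grip_width: 0.0865
```

```bash
python3 go.py .4344 .1538 .0597 148 0 -6.6
python3 - <<'E'
from cell import env
import cv2
for n,(a,b,x,y) in dict(top=(200,330,150,290),scene=(240,400,200,420)).items():
    c=env.read_camera(n);cv2.imwrite(f"pics/{n}1.png",cv2.resize(c["img"][a:b,x:y,::-1],None,fx=3.5,fy=3.5,interpolation=2))
E
```

```text
t 3.2667 [0.4385 0.2085 0.1379] [148.7799  -0.1059  -6.2245] F [-0.2802  0.0375  0.2419] w 0.08650725144184919
shift tool [0.0017 0.0063 0.0953]
turn/0.5 [-0.0272 -0.01    0.0092] deg 0.8723443933069255
```

View pics/scene1.png

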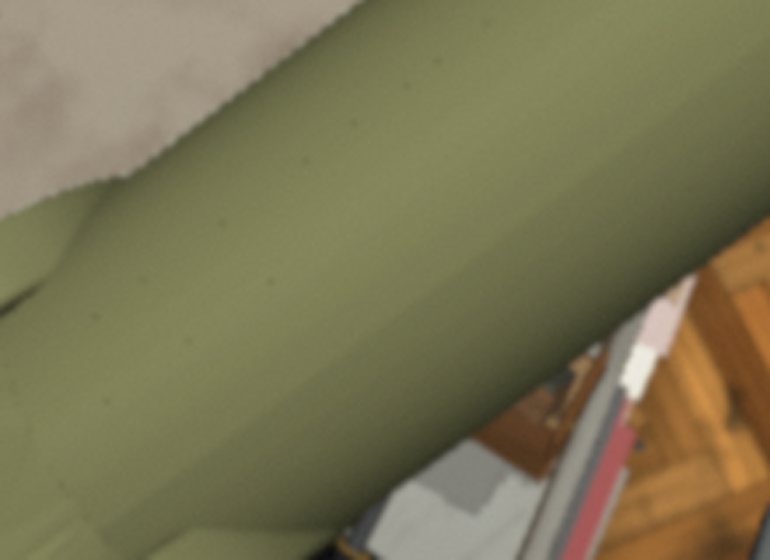

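View pics/top1.png

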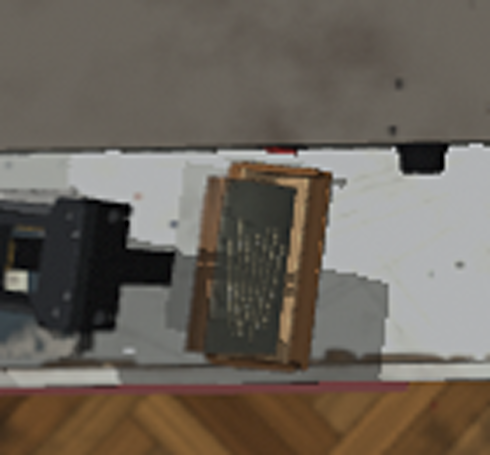

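The top view shows a finger (crop 150,265) in line with the block's middle, and the arm hides the scene camera. I'll slide in along the lean.

Request:
servo_tool --moves "0.001 0.0063 0.01 -0.027 -0.01 0.009 -1;0.0004 0 0.02 0 0 0 -1;0.0004 0 0.02 0 0 0 -1;0 0 0.015 0 0 0 -1;0 0 0 0 0 0 -1"

```text
time_s: 3.78
tool_pos: [0.4437, 0.1749, 0.096]
tool_rot: [148.9, -1.0, -6.7]
force: [-1.2, -1.1, 0.2]
grip_width: 0.0869
```

```bash
python3 go.py .4344 .1538 .0597 148 0 -6.6
```

```text
t 3.7833 [0.4437 0.1749 0.096 ] [148.9255  -0.9752  -6.7122] F [-1.2401 -1.0828  0.2407] w 0.08694210803206938
shift tool [-0.0074  0.0002  0.0424]
turn/0.5 [-0.0323 -0.027  -0.0211] deg 1.3484677638270441
```

Request:
servo_tool --moves "-0.007 0 0.012 -0.03 -0.027 -0.02 -1;0 0 0.012 0 0 0 -1;0 0 0.01 0 0 0 -1;0 0 0 0 0 0 -1"

```text
time_s: 4.12
tool_pos: [0.4366, 0.1591, 0.068]
tool_rot: [148.3, -0.2, -6.7]
force: [-0.5, 0.5, 0.8]
grip_width: 0.0869
```

```bash
python3 go.py .4344 .1538 .0597 148 0 -6.6
```

```text
t 4.1167 [0.4366 0.1591 0.068 ] [148.2798  -0.2079  -6.6673] F [-0.4925  0.5433  0.7558] w 0.08687629807455434
shift tool [-0.0016  0.0004  0.01  ]
turn/0.5 [-0.0098 -0.0049 -0.0058] deg 0.3548783994262348
```

Next I'll close with a moderate grip.

Request:
servo_tool --moves "-0.001 0 0.009 -0.01 -0.005 -0.006 -1;0 0 0 0 0 0 -1;0 0 0 0 0 0 1;0 0 0 0 0 0 1;0 0 0 0 0 0 1;0 0 0 0 0 0 1;0 0 0 0 0 0 1;0 0 0 0 0 0 1;0 0 0 0 0 0 1;0 0 0 0 0 0 1" --squeeze 25

```text
time_s: 4.95
tool_pos: [0.4359, 0.1563, 0.0608]
tool_rot: [148.1, -0.1, -6.5]
force: [0.4, -0.3, -0.3]
grip_width: 0.0416
```

```bash
python3 go.py .4344 .1538 .0597 148 0 -6.6
```

```text
t 4.95 [0.4359 0.1563 0.0608] [148.1001  -0.098   -6.469 ] F [ 0.3714 -0.2549 -0.2575] w 0.04163363008736935
shift tool [-0.0012  0.0016  0.0023]
turn/0.5 [-0.0035 -0.0053  0.0021] deg 0.19186478717874225
```

Request:
servo_tool --moves "0 0 0 0 0 0 1;0 0 0 0 0 0 1;0 0 0 0 0 0 1;0 0 0 0 0 0 1;0 0 0 0 0 0 1;0 0 0 0 0 0 1;0 0 0 0 0 0 1"

```text
time_s: 5.53
tool_pos: [0.4358, 0.1534, 0.0627]
tool_rot: [147.7, -0.1, -6.6]
force: [-1.3, -0.1, 0.2]
grip_width: 0.0212
```

Request:
servo_tool --moves "0 0 -0.008 0 0 0 1;0 0 -0.012 0 0 0 1;0 0 -0.015 0 0 0 1;0 0 -0.015 0 0 0 1;0 0 -0.02 0 0 0 1;0 0 -0.025 0 0 0 1;0 0 -0.025 0 0 0 1;0 0 -0.02 0 0 0 1;0 0 0 0 0 0 1"

```text
time_s: 6.28
tool_pos: [0.4427, 0.236, 0.1889]
tool_rot: [148.1, 0.1, -6.4]
force: [-0.3, 0.8, -1.8]
grip_width: 0.0211
```

```bash
python3 go.py .5095 -.262 .24 180 0 -7.7
```

```text
t 6.2833 [0.4427 0.236  0.1889] [148.0748   0.146   -6.4254] F [-0.2921  0.7673 -1.7834] w 0.02108135719762242
shift tool [0.1219 0.4409 0.2142]
turn/0.5 [ 1.1144 -0.0074  0.0448] deg 31.95193690841174
```

Request:
servo_tool --moves "0 0 -0.01 0.223 0 0.009 1;0 0 -0.01 0.223 0 0.009 1;0 0 -0.01 0.223 0 0.009 1;0 0 -0.01 0.223 0 0.009 1;0 0 -0.01 0.223 0 0.009 1;0 0 0 0 0 0 1"

```text
time_s: 6.78
tool_pos: [0.4425, 0.2569, 0.2322]
tool_rot: [-178.7, 0.2, -7.2]
force: [0.9, -1.0, -1.7]
grip_width: 0.021
```

```bash
python3 go.py .51 -.22 .25 180 0 -7.7
```

```text
t 6.7833 [0.4425 0.2569 0.2322] [-178.6773    0.1562   -7.2178] F [ 0.8549 -0.986  -1.6538] w 0.020989908569961465
shift tool [ 0.1268  0.4641 -0.0289]
turn/0.5 [-0.0461  0.0056  0.0168] deg 1.4158691471955336
```

Request:
servo_tool --moves "0.0097 0.0357 -0.0022 -0.01 0 0.001 1;0.0097 0.0357 -0.0022 -0.01 0 0.001 1;0.0097 0.0357 -0.0022 -0.01 0 0.001 1;0.0097 0.0357 -0.0022 -0.01 0 0.001 1;0.0097 0.0357 -0.0022 0 0 0.001 1;0.0097 0.0357 -0.0022 0 0 0.001 1;0.0097 0.0357 -0.0022 0 0 0.001 1;0.0097 0.0357 -0.0022 0 0 0.001 1;0.0097 0.0357 -0.0022 0 0 0.001 1;0.0097 0.0357 -0.0022 0 0 0.001 1;0.0097 0.0357 -0.0022 0 0 0.001 1;0.0097 0.025 -0.0022 0 0 0.001 1;0 0 0 0 0 0 1;0 0 0 0 0 0 1"

```text
time_s: 7.95
tool_pos: [0.4979, -0.1873, 0.2435]
tool_rot: [178.1, 2.8, -6.8]
force: [0.1, 1.1, -2.6]
grip_width: 0.0212
```

```bash
python3 go.py .5107 -.266 .20 180 0 -7.7
cat > snap.py <<'E'
from cell import env
import sys,cv2,pickle
tag=sys.argv[1]
for n,(a,b,x,y) in dict(top=(140,310,320,470),scene=(90,230,230,460)).items():
    c=env.read_camera(n);pickle.dump(c,open(f"{n}{tag}.pkl","wb"));cv2.imwrite(f"pics/{n}{tag}.png",cv2.resize(c["img"][a:b,x:y,::-1],None,fx=3.4,fy=3.4,interpolation=2))
E
python3 snap.py 2
```

```text
t 7.95 [ 0.4979 -0.1873  0.2435] [178.0526   2.7594  -6.8385] F [ 0.1171  1.1087 -2.5786] w 0.021229405440039657
shift tool [0.0241 0.0751 0.0449]
turn/0.5 [0.0687 0.0958 0.0317] deg 3.496981454138835
```

View pics/scene2.png

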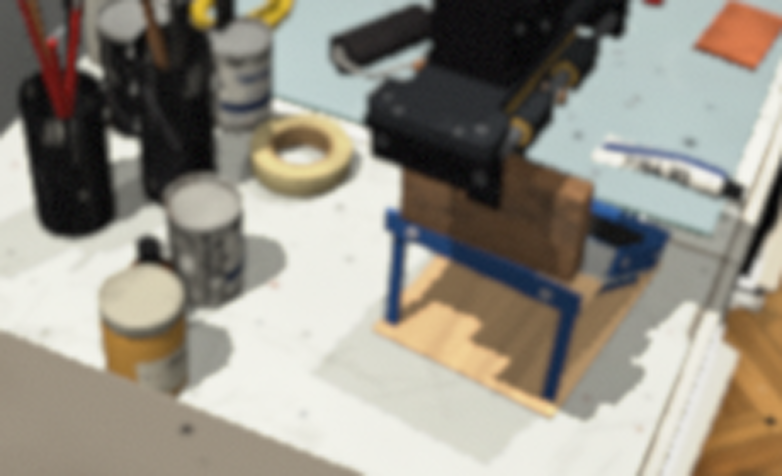

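View pics/top2.png

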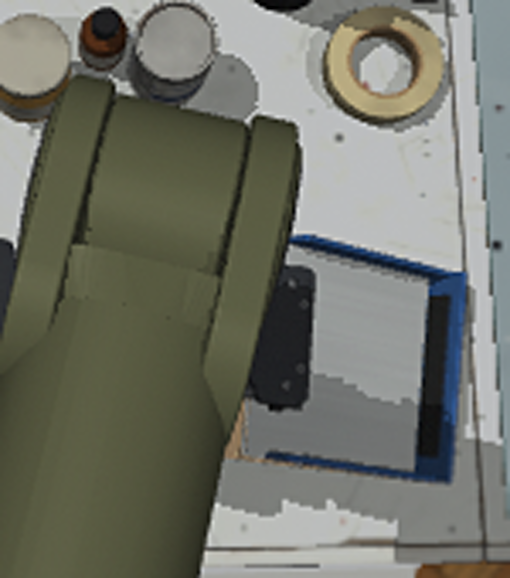

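Request:
servo_tool --moves "0.008 0.025 0 0.068 0.096 0.03 1;0.008 0.025 0.005 0 0 0 1;0.006 0.025 0.01 0 0 0 1;0 0 0 0 0 0 1;0 0 0 0 0 0 1"

```text
time_s: 8.47
tool_pos: [0.5134, -0.253, 0.2263]
tool_rot: [-179.8, 0.2, -6.5]
force: [-0.7, 1.3, -1.8]
grip_width: 0.0212
```

```bash
python3 go.py .5107 -.266 .18 180 0 -7.7
```

```text
t 8.4667 [ 0.5134 -0.253   0.2263] [-179.812     0.1958   -6.4505] F [-0.6566  1.3484 -1.7911] w 0.02115746413132153
shift tool [-0.001   0.0133  0.0463]
turn/0.5 [-0.0065  0.0069  0.0436] deg 1.2783198895613024
```

Request:
servo_tool --moves "-0.001 0.013 0 -0.006 0.007 0.044 1;0 0 0.012 0 0 0 1;0 0 0.012 0 0 0 1;0 0 0.01 0 0 0 1;0 0 0.006 0 0 0 1;0 0 0 0 0 0 1;0 0 0 0 0 0 1"

```text
time_s: 9.05
tool_pos: [0.5107, -0.2591, 0.1802]
tool_rot: [-179.9, 0.3, -7.3]
force: [-0.4, -0.4, -1.8]
grip_width: 0.0211
```

```bash
python3 go.py .5107 -.266 .165 180 0 -7.7; python3 snap.py 3
```

```text
t 9.05 [ 0.5107 -0.2591  0.1802] [-179.8832    0.2541   -7.2651] F [-0.3605 -0.404  -1.8315] w 0.0211196633285377
shift tool [0.0009 0.0069 0.0152]
turn/0.5 [-0.004   0.0089  0.0152] deg 0.5168737737357262
```

View pics/scene3.png

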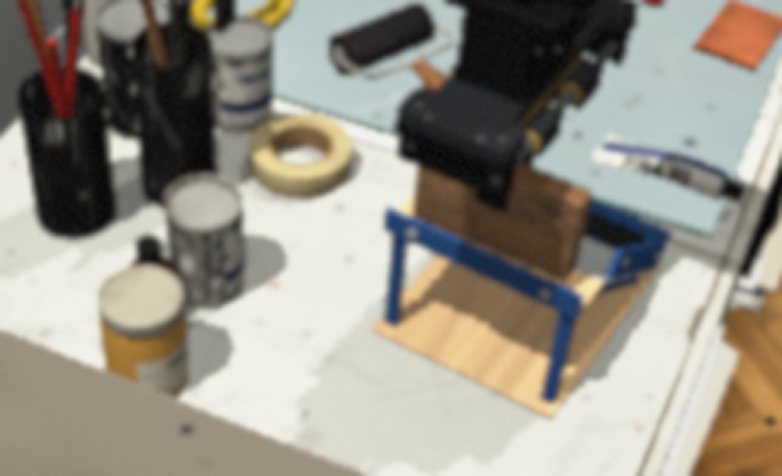

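Request:
servo_tool --moves "0 0.007 0 0 0.008 0.015 1;0 0.003 0.003 0 0 0 1;0 0 0.004 0 0 0 1;0 0 0.004 0 0 0 1;0 0 0.003 0 0 0 1;0 0 0 0 0 0 1"

```text
time_s: 9.65
tool_pos: [0.5106, -0.2718, 0.1677]
tool_rot: [180.0, -0.3, -7.8]
force: [-0.7, 0.4, -1.7]
grip_width: 0.021
```

```bash
python3 go.py .5107 -.266 .16 180 0 -7.7
```

```text
t 9.65 [ 0.5106 -0.2718  0.1677] [179.9962  -0.2811  -7.8284] F [-0.6602  0.4381 -1.7059] w 0.02102569734336166
shift tool [-0.0008 -0.0058  0.0077]
turn/0.5 [ 0.0001 -0.0098 -0.0045] deg 0.3090289019298649
```

Request:
servo_tool --moves "0 -0.005 0 0 -0.01 0 1;0 0 0 0 0 0 1;0 0 0 0 0 0 1"

```text
time_s: 9.9
tool_pos: [0.5112, -0.2661, 0.1673]
tool_rot: [-180.0, 0.1, -7.8]
force: [0.7, 0.3, -0.9]
grip_width: 0.021
```

Request:
servo_tool --moves "0 0 0 0 0 0 1"

```text
time_s: 9.98
tool_pos: [0.5115, -0.2656, 0.1674]
tool_rot: [-180.0, 0.1, -7.8]
force: [0.0, 0.1, -1.7]
grip_width: 0.0211
```

Request:
servo_tool --moves "0 0 0.003 0 0 0 1;0 0 0 0 0 0 1;0 0 0.002 0 0 0 1;0 0 0 0 0 0 1"

```text
time_s: 10.32
tool_pos: [0.5127, -0.266, 0.1654]
tool_rot: [180.0, -0.1, -7.8]
force: [0.3, -0.8, -1.6]
grip_width: 0.0212
```

Request:
servo_tool --moves "0 0 0 0 0 0 1"

```text
time_s: 10.4
tool_pos: [0.5128, -0.2661, 0.1656]
tool_rot: [180.0, -0.2, -7.8]
force: [-0.6, 0.5, -1.5]
grip_width: 0.0211
```

Request:
servo_tool --moves "-0.001 0 0.003 0 0 0 1;0 0 0 0 0 0 1;0 0 0.003 0 0 0 1;0 0 0 0 0 0 1"

```text
time_s: 10.73
tool_pos: [0.514, -0.2667, 0.1653]
tool_rot: [179.9, -0.6, -7.8]
force: [-0.7, -0.5, -2.0]
grip_width: 0.0207
```

Request:
servo_tool --moves "0 0 0 0 0 0 1"

```text
time_s: 10.82
tool_pos: [0.5141, -0.2668, 0.1651]
tool_rot: [179.9, -0.6, -7.8]
force: [-0.8, 0.2, -1.6]
grip_width: 0.021
```

Request:
servo_tool --moves "-0.003 0 0.004 0 0.02 0 1;0 0 0.003 0 0 0 1"

```text
time_s: 10.98
tool_pos: [0.5145, -0.267, 0.1645]
tool_rot: [179.8, -1.7, -7.7]
force: [-13.0, 4.6, 20.0]
grip_width: 0.021
```

Request:
servo_tool --moves "0 0 0 0 0 0 1"

```text
time_s: 11.07
tool_pos: [0.5144, -0.2669, 0.1652]
tool_rot: [179.8, -1.7, -7.7]
force: [0.5, 0.2, -2.1]
grip_width: 0.0213
```

Request:
servo_tool --moves "-0.002 0 -0.001 0 -0.06 0 1;0 0 0 0 0 0 1;0 0 0 0 0 0 1"

```text
time_s: 11.32
tool_pos: [0.5116, -0.2668, 0.1657]
tool_rot: [179.8, 0.1, -7.8]
force: [-1.1, 1.8, 4.8]
grip_width: 0.0207
```

```bash
python3 go.py .5107 -.266 .163 180 0 -7.7
```

```text
t 11.3167 [ 0.5116 -0.2668  0.1657] [179.7612   0.0637  -7.7878] F [-1.1115  1.7642  4.7815] w 0.02069015312776832
shift tool [-0.001  -0.0007  0.0027]
turn/0.5 [ 0.0083  0.0022 -0.0031] deg 0.26218026242843795
```

Request:
servo_tool --moves "0 0 0.002 0 0 0 1;0 0 0 0 0 0 1"

```text
time_s: 11.48
tool_pos: [0.5112, -0.267, 0.1644]
tool_rot: [179.8, 0.0, -7.8]
force: [1.2, -0.8, -0.2]
grip_width: 0.0208
```

```bash
python3 go.py .5107 -.266 .163 180 0 -7.7;python3 snap.py 4
```

```text
t 11.4833 [ 0.5112 -0.267   0.1644] [179.7518   0.0369  -7.7994] F [ 1.1906 -0.8297 -0.1917] w 0.02078158262578053
shift tool [-0.0006 -0.001   0.0014]
turn/0.5 [ 0.0087  0.0013 -0.0035] deg 0.2698497266034793
```

View pics/scene4.png

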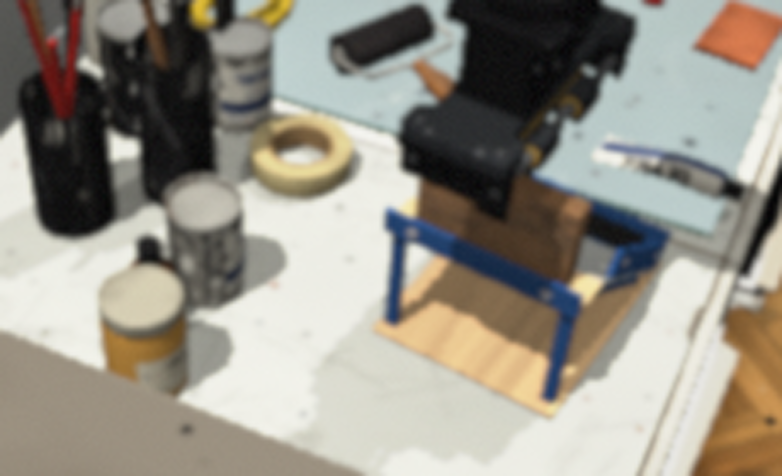

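Request:
servo_tool --moves "0 -0.001 0.002 0 0 0 1;0 0 0.001 0 0 0 1;0 0 0 0 0 0 1"

```text
time_s: 11.83
tool_pos: [0.5112, -0.267, 0.1645]
tool_rot: [179.7, -0.1, -7.8]
force: [0.3, 0.7, -1.2]
grip_width: 0.0213
```

Request:
servo_tool --moves "0 0 0 0 0 0 1;0 0 0 0 0 0 1"

```text
time_s: 12.0
tool_pos: [0.5112, -0.267, 0.1644]
tool_rot: [179.7, -0.1, -7.8]
force: [-0.6, 0.3, 4.1]
grip_width: 0.0209
```

Request:
servo_tool --moves "0 0 0 0 0 0 0.4;0 0 0 0 0 0 0.4;0 0 0 0 0 0 0.4;0 0 0 0 0 0 0.4;0 0 0 0 0 0 0.1;0 0 0 0 0 0 0.1;0 0 0 0 0 0 0.1"

```text
time_s: 12.58
tool_pos: [0.5107, -0.2666, 0.1614]
tool_rot: [179.7, 0.0, -7.8]
force: [-0.7, -0.0, -0.0]
grip_width: 0.0363
```

```bash
python3 go.py .511 -.2 .24 180 0 -7.7;python3 snap.py 5
```

```text
t 12.5833 [ 0.5107 -0.2666  0.1614] [179.7174   0.039   -7.8292] F [-0.6889 -0.0031 -0.0395] w 0.036341894125820645
shift tool [-0.0088 -0.0656 -0.0789]
turn/0.5 [ 0.0099  0.0014 -0.0045] deg 0.31314259500200176
```

View pics/scene5.png

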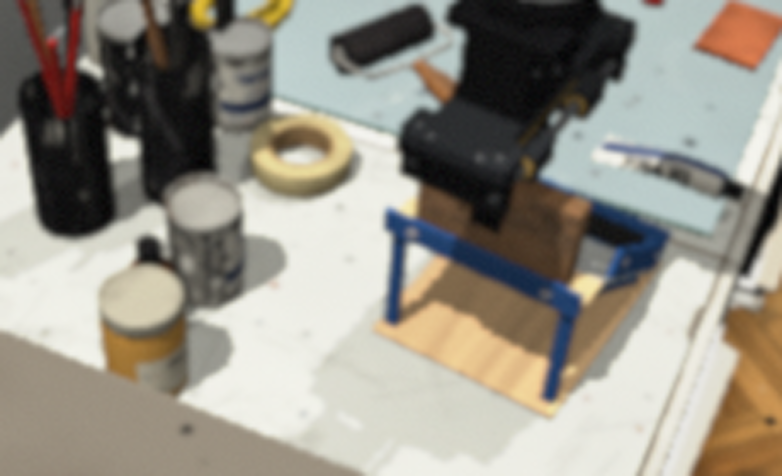

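Request:
servo_tool --moves "0 0 0 0 0 0 -0.4;0 0 0 0 0 0 -0.4;0 0 0 0 0 0 -0.4;0 0 0 0 0 0 -0.4;0 0 -0.008 0 0 0 -0.4;0 0 -0.015 0 0 0 -0.4;0 0 -0.02 0 0 0 -0.4;0 0 -0.02 0 0 0 -0.4;0 0 -0.02 0 0 0 -0.4;0 0 -0.01 0 0 0 1;0 0 0 0 0 0 1"

```text
time_s: 13.6
tool_pos: [0.5101, -0.2658, 0.2603]
tool_rot: [179.7, 0.1, -7.8]
force: [1.1, 0.2, -0.5]
grip_width: 0.0539
```

```bash
python3 go.py .511 -.19 .24 180 0 -7.7;python3 snap.py 6
```

```text
t 13.6 [ 0.5101 -0.2658  0.2603] [179.7448   0.1199  -7.8331] F [ 1.1279  0.2069 -0.5448] w 0.05385920912630517
shift tool [-0.0094 -0.0753  0.02  ]
turn/0.5 [ 0.0089  0.0042 -0.0046] deg 0.3116814368699835
```

View pics/scene6.png

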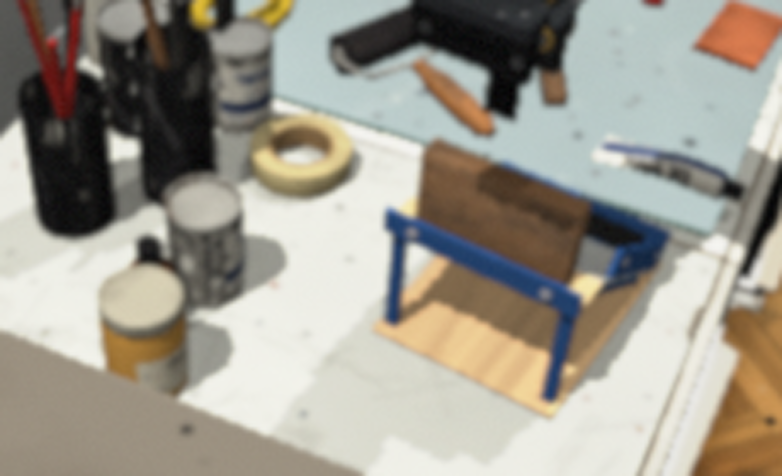

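Request:
servo_tool --moves "0 -0.02 0 0 0 0 1;0 -0.025 0 0 0 0 1;0 -0.02 0 0 0 0 1;0 0 0 0 0 0 1;0 0 0 0 0 0 1;0 0 0 0 0 0 1"

```text
time_s: 14.2
tool_pos: [0.514, -0.1996, 0.2487]
tool_rot: [179.9, 1.1, -8.0]
force: [-0.4, -0.0, 0.1]
grip_width: 0.0074
```

```bash
python3 go.py .518 -.200 .17 180 0 -7.7
python3 - <<'E'
from cell import env
from h import *
c=env.read_camera("scene");P=cloud(c);cv2.imwrite("pics/s7.png",cv2.resize(c["img"][90:230,230:460,::-1],None,fx=3.4,fy=3.4,interpolation=2))
a=np.radians(82.3);u=np.array([np.cos(a),np.sin(a)]);y=np.array([-u[1],u[0]]);L=np.array([.5113,-.2619])
Q=P[np.isfinite(P).all(-1)];d=Q[:,:2]-L;X=d@u;Y=d@y;Z=Q[:,2]-.11
m=(abs(X)<.03)&(abs(Y)<.08)&(Z>.02)&(Z<.06);print(m.sum());q=np.stack([X,Y,Z],1)[m]
A=np.c_[q[:,1:],np.ones(len(q))];
for _ in range(4):
    s=np.linalg.lstsq(A,q[:,0],rcond=None)[0];r=q[:,0]-A@s;k=abs(r)<.004;A=A[k];q=q[k]
print("back plane: x=",s,"n",len(q));m2=(abs(X)<.03)&(abs(Y)<.08)&(Z>.064)&(Z<.08);print("top",m2.sum(),np.median(X[m2]),np.percentile(Y[m2],[2,98]),np.median(Z[m2]))
print(np.percentile(q[:,1],[1,99]))
E
```

```text
t 14.2 [ 0.514  -0.1996  0.2487] [179.8927   1.0545  -8.0109] F [-0.3871 -0.0095  0.0773] w 0.007356850445919486
shift tool [ 0.0054 -0.0003  0.0786]
turn/0.5 [ 0.0036  0.0368 -0.0108] deg 1.1043197672358533
644
back plane: x= [0.004845   0.00069369 0.00771446] n 618
top 276 0.00225846285272102 [-0.05605275  0.05594954] 0.06831151296444314
[-0.06033426  0.05640426]
```

View pics/s7.png

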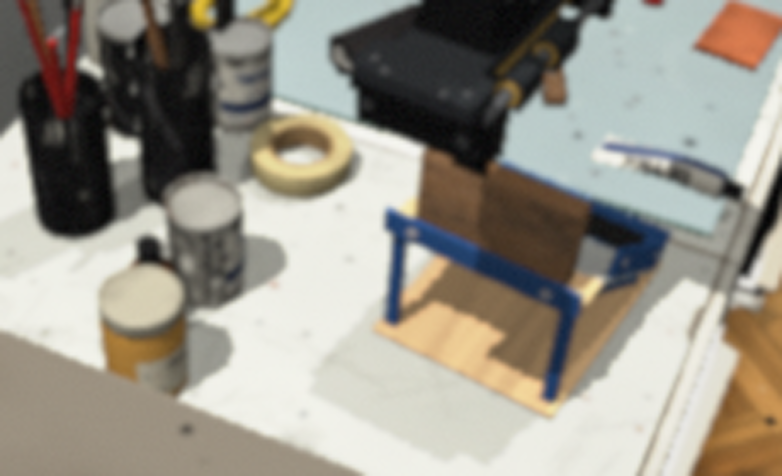

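The block stands upright. Its middle is 3 mm downhill of the landing's centre and 2 mm off sideways, and it is square to within 0.3°. I'll go down behind it.

Request:
servo_tool --moves "0.006 0 0.01 0 0.037 -0.01 1;0 0 0.016 0 0 0 1;0 0 0.016 0 0 0 1;0 0 0.016 0 0 0 1;0 0 0.014 0 0 0 1;0 0 0 0 0 0 1;0 0 0 0 0 0 1"

```text
time_s: 14.83
tool_pos: [0.5171, -0.2115, 0.1722]
tool_rot: [179.7, 0.1, -8.5]
force: [0.8, 0.3, 1.1]
grip_width: 0.0005
```

```bash
python3 go.py .5135 -.260 .17 180 0 -7.7
```

```text
t 14.8333 [ 0.5171 -0.2115  0.1722] [179.6687   0.0509  -8.5165] F [0.8245 0.2611 1.1052] w 0.0005163973734308654
shift tool [0.0036 0.0485 0.0024]
turn/0.5 [ 0.0116  0.0019 -0.0285] deg 0.8825439410575274
```

Request:
servo_tool --moves "0.002 0.006 0 0.01 0 -0.028 1;0 0.006 0 0 0 0 1;0 0.005 0 0 0 0 1;0 0.005 0 0 0 0 1;0 0.005 0 0 0 0 1"

```text
time_s: 15.25
tool_pos: [0.5158, -0.2423, 0.1752]
tool_rot: [179.9, -0.1, -7.8]
force: [0.1, 0.1, 0.4]
grip_width: 0.0003
```

```bash
python3 go.py .5135 -.260 .17 180 0 -7.7; python3 snap.py 8
```

```text
t 15.25 [ 0.5158 -0.2423  0.1752] [179.8857  -0.1109  -7.8434] F [0.1361 0.0753 0.4445] w 0.000304376284066802
shift tool [0.0001 0.0179 0.0052]
turn/0.5 [ 0.004  -0.0039 -0.005 ] deg 0.21432483623196627
```

View pics/scene8.png

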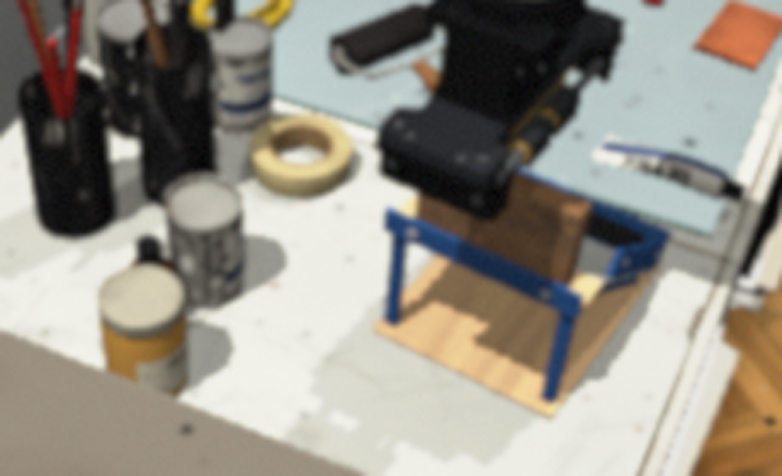

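Request:
servo_tool --moves "0 0.004 0.002 0 0 0 1;0 0.004 0.001 0 0 0 1;0 0.004 0.001 0 0 0 1;0 0.004 0.001 0 0 0 1;0 0.004 0.001 0 0 0 1;0 0 0 0 0 0 1"

```text
time_s: 15.85
tool_pos: [0.5128, -0.2638, 0.1687]
tool_rot: [179.9, -0.1, -7.9]
force: [-0.7, 0.2, 0.7]
grip_width: 0.0005
```

```bash
python3 go.py .5135 -.270 .17 180 0 -7.7; python3 snap.py 9
```

```text
t 15.85 [ 0.5128 -0.2638  0.1687] [179.8892  -0.1241  -7.8591] F [-0.6947  0.1916  0.6931] w 0.000453586285963606
shift tool [ 0.0015  0.006  -0.0012]
turn/0.5 [ 0.0039 -0.0043 -0.0056] deg 0.23029156001035497
```

View pics/scene9.png

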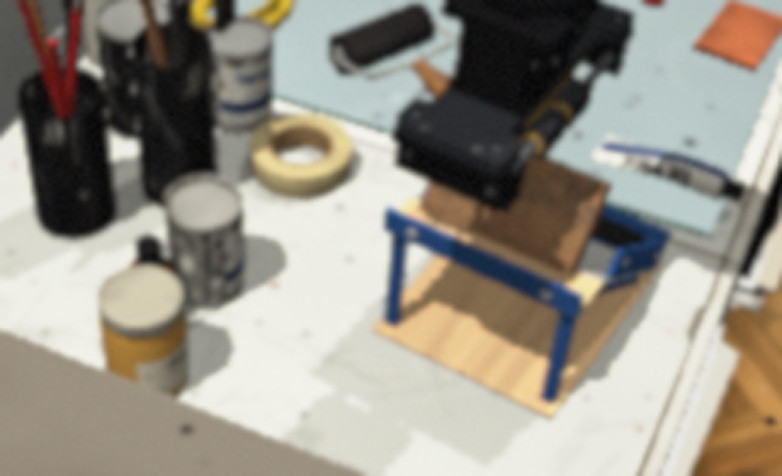

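Request:
servo_tool --moves "0 0 0 0 0 0 1;0 0 0 0 0 0 1;0 0 0 0 0 0 1;0 0 0 0 0 0 1;0 0 0 0 0 0 1;0 0 0 0 0 0 1"

```text
time_s: 16.45
tool_pos: [0.5136, -0.2617, 0.1691]
tool_rot: [179.9, -0.2, -7.7]
force: [0.7, -0.4, 0.2]
grip_width: 0.0008
```

```bash
python3 snap.py 10
```

```text
(no output)
```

View pics/scene10.png

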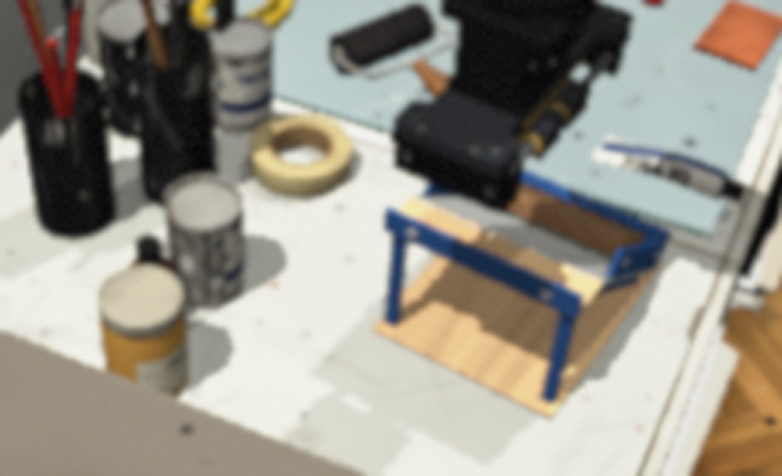

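View pics/top10.png

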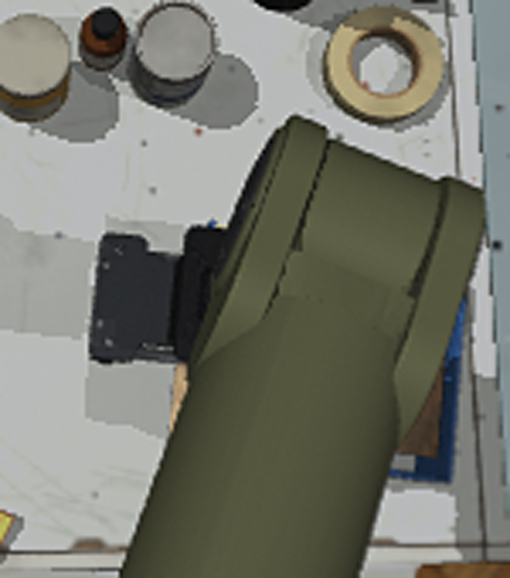

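The block has slid to the foot with its wooden back up. I'll lift clear and move uphill so I can measure it.

Request:
servo_tool --moves "0 0 -0.02 0 0 0 1;0 0 -0.03 0 0 0 1;0 0 -0.03 0 0 0 1;0 -0.035 -0.02 0 0 0 1;0 -0.04 0 0 0 0 1;0 -0.04 0 0 0 0 1;0 -0.04 0 0 0 0 1;0 -0.04 0 0 0 0 1;0 -0.04 0 0 0 0 1;0 -0.04 0 0 0 0 1;0 -0.04 0 0 0 0 1;0 -0.02 0 0 0 0 1;0 0 0 0 0 0 1"

```text
time_s: 17.63
tool_pos: [0.5607, 0.0811, 0.2742]
tool_rot: [-180.0, -0.4, -8.4]
force: [0.2, 0.4, -0.2]
grip_width: 0.0005
```

```bash
python3 snap.py 11
python3 - <<'E'
from h import *
np.set_printoptions(precision=4,suppress=True)
a=np.radians(82.3);u=np.array([np.cos(a),np.sin(a)]);yv=np.array([-u[1],u[0]]);L=np.array([.5113,-.2619])
for n in("top11","scene11"):
    c=pickle.load(open(n+".pkl","rb"));P=cloud(c);hsv=cv2.cvtColor(c["img"],cv2.COLOR_RGB2HSV)
    m=(hsv[...,0]<22)&(hsv[...,1]>60)&np.isfinite(P).all(-1)
    Q=P[m];d=Q[:,:2]-L;X=d@u+.057;Y=d@yv;k=(X>-.12)&(X<.02)&(abs(Y)<.09)&(Q[:,2]>.02)&(Q[:,2]<.12);q=np.stack([X,Y,Q[:,2]],1)[k]
    A=np.c_[q[:,:2],np.ones(len(q))]
    for _ in range(4):
        s=np.linalg.lstsq(A,q[:,2],rcond=None)[0];r=q[:,2]-A@s;kk=abs(r)<.006;A=A[kk];q=q[kk]
    print(n,len(q),"slope along/across deg",np.degrees(np.arctan(s[:2])),"X",np.percentile(q[:,0],[1,99]),"Y",np.percentile(q[:,1],[1,99]),"z",q[:,2].mean(),"sheet z there",.012+(q[:,0].mean()+.1)*np.tan(np.radians(35)),cv2.minAreaRect((q[:,:2]*1000).astype(np.float32)))
s=np.radians(35)
f=np.array([-.1+.034*np.cos(s)-.011*np.sin(s),.012+.034*np.sin(s)+.011*np.cos(s)]);print("foot mid",f,"back centre",f+.011*np.array([-np.sin(s),np.cos(s)]))
E
```

```text
top11 931 slope along/across deg [32.5604  0.0285] X [-0.1129 -0.0552] Y [-0.0572  0.0595] z 0.049921625733526605 sheet z there 0.023137022691306845 ((-83.66007995605469, 1.0343704223632812), (119.78583526611328, 60.02357864379883), 89.12763214111328)
scene11 265 slope along/across deg [11.9315  0.3259] X [-0.0863 -0.0463] Y [-0.0615  0.0575] z 0.061458306190576774 sheet z there 0.04191062030855501 ((-54.52107620239258, 20.563522338867188), (149.9945831298828, 84.84237670898438), 63.32784652709961)
foot mid [-0.0785  0.0405] back centre [-0.0848  0.0495]
```

View pics/top11.png

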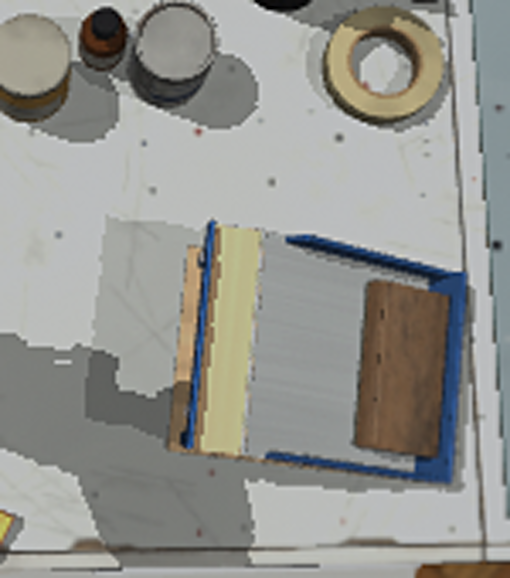

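View pics/scene11.png

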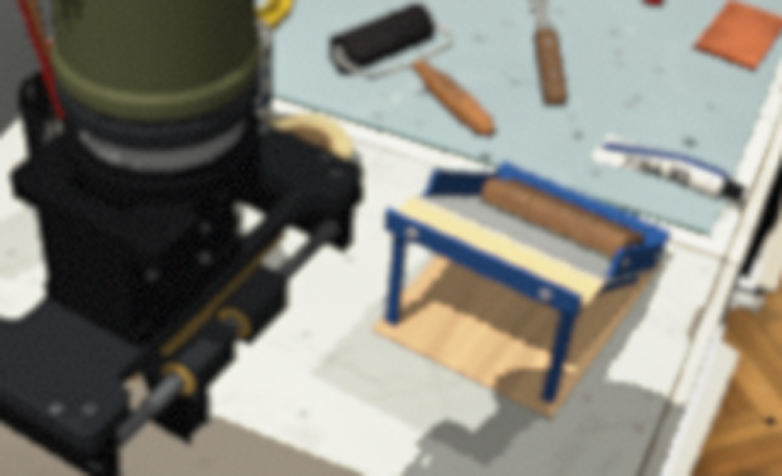

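Run:
```python
from cell import env
from h import *
a=np.radians(82.3);u=np.array([np.cos(a),np.sin(a)]);yv=np.array([-u[1],u[0]]);L=np.array([.5113,-.2619])
c=env.read_camera("top");P=cloud(c);Q=P[np.isfinite(P).all(-1)];d=Q[:,:2]-L;X=d@u+.057;Y=d@yv
k=(X>-.106)&(X<-.066)&(abs(Y)<.05)&(Q[:,2]<.15);A=np.c_[X,Y,np.ones(len(X))][k];s=np.linalg.lstsq(A,Q[k,2],rcond=None)[0]
print(k.sum(),np.degrees(np.arctan(s[:2])),np.std(Q[k,2]-A@s),"z at -.0848",s@[-.0848,0,1])
```

```text
548 [35.35295747 -0.39583042] 0.0016674475978635758 z at -.0848 0.05015307696055
```

The block lies flat at 35.4° against the stop, at the expected height. I'll hand in.

```bash
python3 -c "
from cell import env
o=env.get_obs();print(o['time_s'],o['force']);print(env.sign_off())"
```

```text
17.7833 [ 0.22342826 -1.07051495 -0.62644871]
the job is handed in; nothing more can be done
None
```

The block now lies at the foot of the ramp, carved face down and wooden back up, flat on the sheet against the stop. I handed in at 17.8 s of the 51 s allowed, and the sign-off gives no verdict.

I drew the block out of the rack along its lean and turned it upright. I stood it on the landing with the carved face downhill, let go, and pushed its top edge over with the closed fingers so it tipped and slid down.

**Checks that agreed**
- **On the landing:** the block stood free and upright, its middle about 3 mm downhill and 2 mm sideways of the landing's centre. It was square to within 0.3°.
- **At the foot:** the back lies at 35.4° (the sheet is 35°), and its height is within 1 mm of what it should be. Its middle is about 1 mm along and 1 mm across from its place, and the long edge is within about 1° of the stop.
- **Surroundings:** the jar and tin are still standing, and the gripper is well clear of everything.

**Checks that disagreed**
- **Slope:** a first, rough fit gave 32.6° from the top camera because it took in the block's side edges. The same fit from the scene camera gave 12°, which was unusable because that view barely sees the back. I went by the later fit on the back alone.
- **Setting down:** one end of the block touched first, with a brief force of about 20 N at the wrist and a 1.7° tilt. I corrected this before letting go.

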